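# Rack the chamfered dowels

## Robot

A 6-joint arm with a two-finger parallel gripper is mounted at the origin on the work surface; the furniture and walls round the work are solid. World frame = base frame: x ahead of the robot, y to its left, z up, the work surface at z = 0. Lengths are in mm, angles in rad, forces in N, time in s.
With the tool pointing down it reaches from about 350 to 775 mm from the base axis. Payload 7.3 kg.
Tool frame: the origin (TCP) lies between the finger pads; the fingertips stand bot.tips_ahead ahead of it and the grasp point (between the pads) lies 6 mm ahead of it (bot.tips_ahead is the distance from the TCP to the fingertips, in mm); z points along the fingers, y is the line along which they close (so a half turn about z gives the same grasp; the last joint's range is limited). The gripper opens to 92 mm and grips with 3 to 60 N. Pads are 19 mm wide; open, the fingers measure 130 mm over their backs; the gripper's body (75 mm by 190 mm) begins 47 mm behind the grasp point.
Start: joints at [1.167, 0.342, 1.524, -0, 1.275, -0.146], TCP at [133.834, 507.672, 251.741] pointing down, gripper open.
Joint ranges: [-2.53, 2.53], [-0.77, 2.02], [0.04, 2.7], [-1, 4.14], [0.28, 2.66], [-3.11, 3.11]. Speed limits (rad/s): [2.57, 2.57, 3.14, 3.14, 3.14, 3.14].

## Interface

Orientations are given as [roll, pitch, yaw] about the fixed x, y, z axes, in that order (R = Rz(yaw) Ry(pitch) Rx(roll)).
In Python, from plant import bot gives the robot as it stands. The module is installed in compiled form; this text tells all that it offers.
- The arm moves only by the tool step_arm, never from a script. Its argument "targets" is one flat list of numbers, 7 for each row, row after row: the opening, from 0 (shut) to 1 (fully open), then the shift along the tool's x, y, z each as a share of 100 mm, from -1 to 1, then the turn, a rotation vector about the tool's x, y, z each as a share of pi/4 rad, from -1 to 1. A call has 1 to 20 rows; each row is the pose to reach, as a shift and turn from the pose commanded when the call began, along the tool's axes at that moment; what a row does not reach only later rows make up. A row lasts 1/8 s, in which the tool goes at most 62.5 mm and 10.7 degrees, less where a joint would pass 70% of its speed; a pose out of reach is approached as far as the arm can. A call with a number of a shift or a turn outside -1 to 1 is refused whole. A call with a gripper value outside its range is refused whole. The fingers move at their own pace and stop on an object; the grip force is fixed at half the most. Time passes only in rows, so rows that repeat a pose let the fingers close. It gives the time, the measured TCP pose, the force, the opening and the grip force at its end, in the units of the state.
- bot.get_obs(): the state, without advancing time (a new reading comes with each control period).
- bot.capture(name): name is "scene" or "top" or "wrist"; returns (picture, depth): 420x560x3 uint8, blue, green, red; 420x560 float32, mm along the optical axis (not along the pixel's ray), 0 where there is no reading.
- bot.camera_info(name): a dict with "fx", "fy", "cx", "cy" (pixels), "k1" (the pictures are not rectified: a ray, as slopes to the right and down, at radius r is drawn at 1 + k1 r^2 times it, then the intrinsics apply), "camera_from_world" (4x4, takes a point from world to camera coordinates); the wrist camera has in their place "hand_eye" (4x4, takes a point from camera to tool coordinates, whose origin is the TCP and whose axes are the flange's). Camera axes: x right, y down, z forward; pixel columns grow to the right and rows downward; lengths in mm; the calibration is good to about 2 mm. A picture is of the moment at which its call begins: read the wrist's pose just before it. camera_info takes no time and is no camera call.
- bot.close_job(): hands the job in; it is judged then, once.
The state is a dict: "time": time; "joint_positions": joint angles; "dq": joint speeds; "tau": joint torques, N m; "tool_pos": TCP position; "tcp_rot": TCP orientation; "contact_force": force on the tool from outside, world axes, zero at the start; "moment": the same for the moment, N m; "grip_width": finger opening in mm; "finger_force": force on a finger pad.
Only numpy, scipy, OpenCV 4.12 (cv2) and the standard library are available. Lean on these libraries where they do the work, as an engineer would, in place of code of your own. Each camera call takes 0.05 s, during which the arm holds its last target. There are 200 camera calls.

## Task

Three wooden dowels stand loose on the worktop, two with a chamfered top end and one with a square top end. Stand the two chamfered dowels fully down in the two empty bores of the wooden rack, one in each, chamfered end up like the one already there, and leave the square-ended dowel standing where it is.

Things in the scene. Friction and masses are not known exactly. Their poses are not given: they have to be found in the camera images.
- dowel_a_mid (a point): Loose plain wooden dowel standing upright on the worktop, 38 mm diameter, 130 mm long, about 0.1 kg. Its lower end is square; its upper end is chamfered: over the top 13 mm it tapers to a 16 mm wide flat. The point is its centre, on the axis, 65 mm above the foot; z points along the axis to the chamfered end.
- dowel_b_mid (a point): Loose plain wooden dowel standing upright on the worktop, 38 mm diameter, 130 mm long, about 0.1 kg. Its lower end is square; its upper end is chamfered: over the top 13 mm it tapers to a 16 mm wide flat. The point is its centre, on the axis, 65 mm above the foot; z points along the axis to the chamfered end. Identical to the other chamfered dowel; either may go in either bore.
- dowel_square_mid (a point): Loose wooden dowel of the same wood and size (38 mm diameter, 130 mm long) with both ends square, standing upright on the worktop among the others. The point is its centre, 65 mm above the foot. It is not to be racked.
- rack: Wooden rack fixed to the worktop: a beam 90 mm (x) by 340 mm (y) by 60 mm high, origin at the centre of its underside, z up. Three round blind bores in a row along its y axis, at x = 0 and y = -110, 0 and +110 mm; each 54 mm wide with a 4 mm chamfered mouth, 45 mm deep (bore floor 15 mm above the worktop). The middle bore holds a fixed chamfered dowel whose top is 145 mm above the worktop; the two outer bores are empty. A racked dowel has its centre 80 mm above the worktop.
Not all that is in view belongs to the job. What is shaped like the part that bears dowel_a_mid but blue is not meant.

How it is judged (in metres and radians):
At the end, for the whole second after the job is handed in: Each outer bore holds one chamfered dowel, chamfered end up, upright within 10 degrees, standing on the bore floor (centre 70 to 88 mm above the worktop, within 15 mm of the bore axis in rack x and y); the square-ended dowel is upright within 10 degrees, within 30 mm of its start (((y of dowel_a_mid in the frame of rack between 0.095 and 0.125 m and x of dowel_a_mid in the frame of rack between -0.015 and 0.015 m and z of dowel_a_mid in the frame of rack between 0.07 and 0.088 m and angle between each of dowel_a_mid, dowel_b_mid's own z axis and vertical below 0.17 rad and y of dowel_b_mid in the frame of rack between -0.125 and -0.095 m and x of dowel_b_mid in the frame of rack between -0.015 and 0.015 m and z of dowel_b_mid in the frame of rack between 0.07 and 0.088 m) or (y of dowel_a_mid in the frame of rack between -0.125 and -0.095 m and x of dowel_a_mid in the frame of rack between -0.015 and 0.015 m and z of dowel_a_mid in the frame of rack between 0.07 and 0.088 m and angle between each of dowel_a_mid, dowel_b_mid's own z axis and vertical below 0.17 rad and y of dowel_b_mid in the frame of rack between 0.095 and 0.125 m and x of dowel_b_mid in the frame of rack between -0.015 and 0.015 m and z of dowel_b_mid in the frame of rack between 0.07 and 0.088 m)) and distance of dowel_square_mid from where it was at the start of the episode below 0.03 m and angle between dowel_square_mid's own z axis and vertical below 0.17 rad); the robot touches nothing.
It fails at once if the square-ended dowel is knocked over or carried off (angle between dowel_square_mid's own z axis and vertical above 0.5 rad or distance of dowel_square_mid from where it was at the start of the episode above 0.06 m).
It also fails if it takes over 64 s, if anything falls off the work surface, if the arm or the gripper's body presses on something with over 40 N, if the wrist force passes 120 N, or if a joint passes its speed limit or range.

## Working session

There is one attempt and no reset: what is moved stays moved. The work goes in short steps, Python scripts to look and compute and a tool call to move; the robot and the scene stay as the last step left them, time stands still between calls to the robot, and variables do not carry over. Pictures are saved under pics/ and viewed, at most 10 in all, crops included, and the job is handed in when it is done.

Besides the shell and the picture viewer there is one more tool, called by a JSON object that holds its "api" and its "payload", one argument or row to a line. step_arm: Moves the arm, as the interface text tells. Shift numbers are shares of 100 mm and turn numbers shares of pi/4 rad, none past 1 either way. Its arguments: {"type":"object","properties":{"targets":{"type":"array"}},"required":["targets"]}

```bash
mkdir -p pics
cat > h.py <<'E'
import numpy as np, cv2
from scipy.spatial.transform import Rotation as R
from plant import bot
def cloud(name):
    o=bot.get_obs(); im,d=bot.capture(name); c=bot.camera_info(name)
    v,u=np.mgrid[0:420,0:560].astype(float)
    K=np.array([[c['fx'],0,c['cx']],[0,c['fy'],c['cy']],[0,0,1]])
    s=cv2.undistortPoints(np.stack([u.ravel(),v.ravel()],1)[:,None],K,np.array([c['k1'],0,0,0,0.]))[:,0]
    z=d.ravel(); P=np.c_[s*z[:,None],z]
    if name=='wrist':
        P=P@c['hand_eye'][:3,:3].T+c['hand_eye'][:3,3]
        P=P@R.from_euler('xyz',o['tcp_rot']).as_matrix().T+o['tool_pos']
    else:
        T=np.linalg.inv(c['camera_from_world']); P=P@T[:3,:3].T+T[:3,3]
    P[z==0]=np.nan
    return im,P.reshape(420,560,3)
E
python3 - <<'E'
from h import *
o=bot.get_obs(); print(o['tool_pos'],o['tcp_rot'],o['time'],bot.tips_ahead,o['grip_width'])
ims=[]
for n in ('top','scene'):
    im,P=cloud(n); np.save(n+'.npy',P); cv2.imwrite(f'pics/{n}0.png',im)
    c=bot.camera_info(n); print(n,np.linalg.inv(c['camera_from_world'])[:3,3], c['fx'])
E
```

```text
[133.69487042 507.31037828 251.04365895] [-3.14004762e+00 -2.22436316e-04  2.88376461e+00] 0.0 25.0 91.7222957713558
top [ 265.32771714 -271.21918957 1498.02068311] 458.32459796590734
scene [-199.84212567 -770.43434652  989.98835485] 428.0059565574513
```

View pics/top0.png

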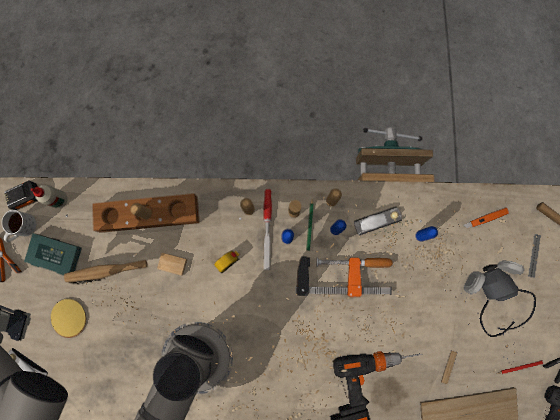

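View pics/scene0.png

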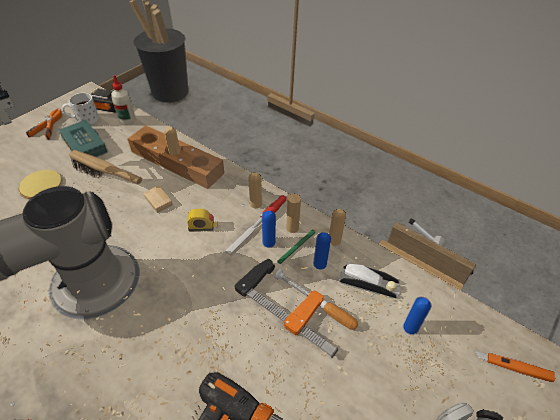

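Top view: wooden dowels at (247,205), (294,209) and (334,197), and the rack at (145,212) with bores at about (110,216) and (181,208). Blue ones at (288,237), (338,228) and (427,234) are decoys. In the scene view the wooden dowels are at (255,190), (293,213) and (338,226). The middle one looks square-topped, so I'll check it in an enlarged crop and measure.

Run:
```python
from h import *
a=cv2.imread('pics/scene0.png')[160:270,235:365]; b=cv2.imread('pics/top0.png')[180:245,230:350]
a=cv2.resize(a,(520,440),interpolation=cv2.INTER_CUBIC); b=cv2.resize(b,(280,152),interpolation=cv2.INTER_CUBIC)
c=np.zeros((440,800,3),np.uint8); c[:,:520]=a; c[:152,520:]=b; cv2.imwrite('pics/crop1.png',c)
for n,pts in (('top',[(247,205),(294,209),(334,197),(288,237),(338,228)]),('scene',[(255,190),(293,213),(338,226),(268,228),(322,250)])):
    P=np.load(n+'.npy'); F=P.reshape(-1,3)
    for u,v in pts:
        p=P[v-3:v+4,u-3:u+4].reshape(-1,3); p=p[p[:,2]>40]
        m=np.median(p,0)
        q=F[(np.hypot(*(F[:,:2]-m[:2]).T)<40)&(F[:,2]>30)&(F[:,2]<200)]
        t=q[q[:,2]>q[:,2].max()-8]
        # circle fit on body side points
        s=q[(q[:,2]<110)]
        f=np.linalg.lstsq(np.c_[2*s[:,:2],np.ones(len(s))],(s[:,:2]**2).sum(1),rcond=None)[0] if len(s)>10 else [0,0,0]
        print(n,u,v,'top mean',t.mean(0).round(),len(t),'zmax',q[:,2].max().round(),'bbox',((q.min(0)+q.max(0))/2).round(),'fit',np.round(f[:2]),len(s))
    q=F[(F[:,2]>50)&(F[:,2]<68)&(F[:,0]>300)&(F[:,0]<700)&(F[:,1]>20)&(F[:,1]<450)]
    print(n,'rack',cv2.minAreaRect(q[:,:2].astype(np.float32)),len(q),np.median(q[:,2]))
    for z0 in (10,):
        q=F[(F[:,2]>130)&(F[:,2]<150)&(F[:,0]>300)&(F[:,0]<700)&(F[:,1]>120)&(F[:,1]<400)]; print('mid dowel',q.mean(0),len(q))
```

```text
top 247 205 top mean [ 485. -157.  131.] 34 zmax 136.0 bbox [ 485. -158.   83.] fit [ 487. -157.] 51
top 294 209 top mean [ 481. -308.  133.] 75 zmax 138.0 bbox [ 480. -305.   84.] fit [ 481. -306.] 41
top 334 197 top mean [ 520. -430.  131.] 27 zmax 137.0 bbox [ 520. -430.   84.] fit [ 520. -430.] 56
top 288 237 top mean [ 393. -286.  132.] 28 zmax 137.0 bbox [ 393. -285.   85.] fit [ 394. -285.] 22
top 338 228 top mean [ 423. -444.  132.] 22 zmax 138.0 bbox [ 424. -443.   86.] fit [ 425. -444.] 43
top rack ((405.63519287109375, 176.19566345214844), (207.10311889648438, 338.7721862792969), 7.264294624328613) 2129 60.32686585351371
mid dowel [463.06278908 177.32682913 139.56203486] 105
scene 255 190 top mean [ 481. -161.  129.] 38 zmax 134.0 bbox [ 483. -160.   82.] fit [ 483. -159.] 229
scene 293 213 top mean [ 476. -309.  130.] 121 zmax 134.0 bbox [ 476. -309.   82.] fit [ 477. -308.] 237
scene 338 226 top mean [ 516. -433.  130.] 40 zmax 134.0 bbox [ 516. -432.   82.] fit [ 517. -432.] 246
scene 268 228 top mean [ 389. -289.  128.] 53 zmax 133.0 bbox [ 391. -289.   82.] fit [ 391. -287.] 250
scene 322 250 top mean [ 420. -447.  129.] 53 zmax 134.0 bbox [ 422. -447.   82.] fit [ 422. -446.] 250
scene rack ((405.4273681640625, 174.15631103515625), (210.35728454589844, 334.0408020019531), 7.299036979675293) 1495 59.22030283777633
mid dowel [458.11787428 172.59311445 137.98963882] 77
```

View pics/crop1.png

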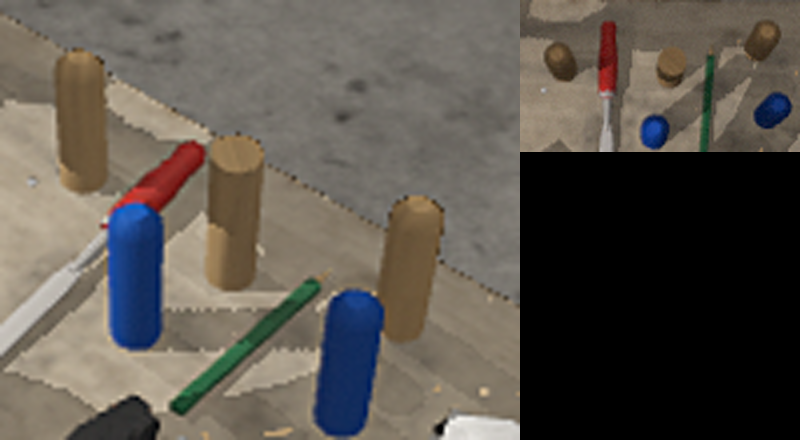

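The crop confirms the middle wooden dowel (294,209 top view; 293,213 scene view) is square and stays. The chamfered ones are at (247,205) and (334,197), at about (485,-158) and (518,-431) mm, with tops near 130 mm. I'll start moving, turn the tool to a yaw of 135° and pass over the rack for a closer look.

{"api": "step_arm", "payload": {
  "targets": [1,-0.87,-0.5,0,0,0,0.672,1,-0.87,-0.5,0,0,0,0.672,1,-0.87,-0.5,0,0,0,0.672,1,-0.87,-0.5,0,0,0,0.672]
}}

```text
time: 0.6
tool_pos: [205.4, 436.8, 251.6]
tcp_rot: [-3.141, -0.0, 2.356]
contact_force: [-0.2, -0.1, -0.4]
grip_width: 92.0
finger_force: 0.0
```

{"api": "step_arm", "payload": {
  "targets": [1,-1,0,-0.2,0,0,0,1,-1,0,-0.2,0,0,0]
}}

```text
time: 0.85
tool_pos: [276.4, 365.7, 271.9]
tcp_rot: [-3.142, 0.0, 2.361]
contact_force: [1.1, -0.3, 0.6]
grip_width: 91.7
finger_force: 0.0
```

{"api": "step_arm", "payload": {
  "targets": [1,-1,0,-0.2,0,0,0,1,-1,0,-0.2,0,0,0,1,-1,0,-0.2,0,0,0]
}}

```text
time: 1.23
tool_pos: [348.1, 294.7, 292.0]
tcp_rot: [3.141, 0.0, 2.356]
contact_force: [-0.8, 1.2, -0.7]
grip_width: 91.4
finger_force: 0.0
```

Run:
```python
from h import *
o=bot.get_obs(); print(o['tool_pos'],o['tcp_rot'],o['time'],bot.camera_info('wrist'))
im,P=cloud('wrist'); np.save('w1.npy',P); cv2.imwrite('pics/w1.png',im)
```

```text
[348.05516389 294.69559265 292.01541748] [3.14075148e+00 4.79519725e-04 2.35614411e+00] 1.225 {'fx': 352.34450507326386, 'fy': 352.34450507326386, 'cx': 280.38086334101905, 'cy': 211.9455527618257, 'k1': -0.023996530622777727, 'hand_eye': array([[-5.53257572e-05, -9.56134026e-01, -2.92929551e-01,
         7.91593747e+01],
       [ 9.99999967e-01, -1.26396800e-04,  2.23693807e-04,
        -6.88885113e-01],
       [-2.50906618e-04, -2.92929528e-01,  9.56134001e-01,
        -1.32586147e+02],
       [ 0.00000000e+00,  0.00000000e+00,  0.00000000e+00,
         1.00000000e+00]])}
```

View pics/w1.png

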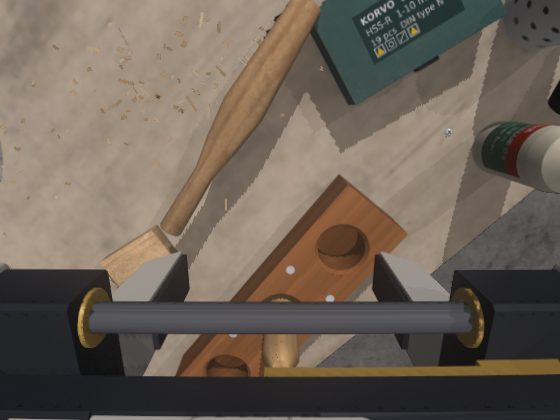

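Wrist view: the +y bore is at (342,247), the fixed dowel at (280,340) and the −y bore at about (228,370), partly hidden. I'll take the +y bore here, then go on to a spot from which all the bores and the beam are seen.

{"api": "step_arm", "payload": {
  "targets": [1,-1,-0.2,0,0,0,0,1,-1,-0.2,0,0,0,0]
}}

```text
time: 1.52
tool_pos: [402.9, 211.0, 291.3]
tcp_rot: [-3.141, -0.001, 2.361]
contact_force: [0.2, -0.0, 0.6]
grip_width: 92.2
finger_force: 0.0
```

{"api": "step_arm", "payload": {
  "targets": [1,-1,-0.2,-0.2,0,0,0,1,-1,-0.2,-0.2,0,0,0]
}}

```text
time: 1.78
tool_pos: [460.1, 125.7, 311.7]
tcp_rot: [-3.141, -0.001, 2.359]
contact_force: [-0.3, 0.4, 0.5]
grip_width: 91.5
finger_force: 0.0
```

{"api": "step_arm", "payload": {
  "targets": [1,-0.8,-0.8,-0.2,0,0,0,1,-0.8,-0.8,-0.2,0,0,0,1,-0.8,-0.8,-0.2,0,0,0]
}}

```text
time: 2.15
tool_pos: [459.8, 11.6, 331.8]
tcp_rot: [3.141, 0.0, 2.355]
contact_force: [-0.9, -0.1, -0.5]
grip_width: 91.8
finger_force: 0.0
```

```bash
cat >> h.py <<'E'
def holes(P):
    z=P[...,2]; m=((abs(z-60)<4)).astype(np.uint8)*255
    m=cv2.morphologyEx(m,cv2.MORPH_OPEN,np.ones((3,3)))
    n,l,s,c=cv2.connectedComponentsWithStats(m)
    out=[]
    cs,h=cv2.findContours(m,cv2.RETR_CCOMP,cv2.CHAIN_APPROX_NONE)
    for k,cc in enumerate(cs):
        if h[0][k][3]>=0 and len(cc)>40:
            q=P[cc[:,0,1],cc[:,0,0]]; q=q[abs(q[:,2]-60)<5]
            if len(q)<20: continue
            out.append((cv2.minEnclosingCircle(q[:,:2].astype(np.float32)),np.median(q,0),cc[:,0].mean(0),len(q)))
    return out
E
python3 - <<'E'
from h import *
o=bot.get_obs(); print(o['tool_pos'],o['tcp_rot'],o['time'])
im,P=cloud('wrist'); np.save('w2.npy',P); cv2.imwrite('pics/w2.png',im)
for f in ('w1','w2'):
    P=np.load(f+'.npy'); print(f)
    for x in holes(P): print(x)
    q=P.reshape(-1,3); q=q[(abs(q[:,2]-60)<4)&(q[:,0]>380)&(q[:,0]<540)&(q[:,1]>-20)&(q[:,1]<370)]
    print(len(q),cv2.minAreaRect(q[:,:2].astype(np.float32)),np.median(q[:,2]))
E
```

```text
[459.78519004  11.58158281 331.80904753] [3.14148634e+00 3.09730439e-04 2.35484028e+00] 2.15
w1
(((450.66290283203125, 288.56427001953125), 29.736122131347656), array([452.296217  , 288.8196467 ,  57.00827174]), array([341.55555556, 248.86805556]), 144)
9649 ((461.9894104003906, 190.00811767578125), (91.6374740600586, 319.1625061035156), 6.199512004852295) 59.46906017910234
w2
(((475.91278076171875, 68.60107421875), 30.120702743530273), array([474.26865692,  70.07332426,  57.29438931]), array([326.27922078, 148.40909091]), 154)
(((469.0347900390625, 187.21768188476562), 40.906070709228516), array([465.94144796, 190.27905332,  58.18646349]), array([402.02392344,  64.80382775]), 209)
14776 ((465.99224853515625, 155.58172607421875), (91.650634765625, 292.318603515625), 6.361960411071777) 59.592060420573716
```

View pics/w2.png

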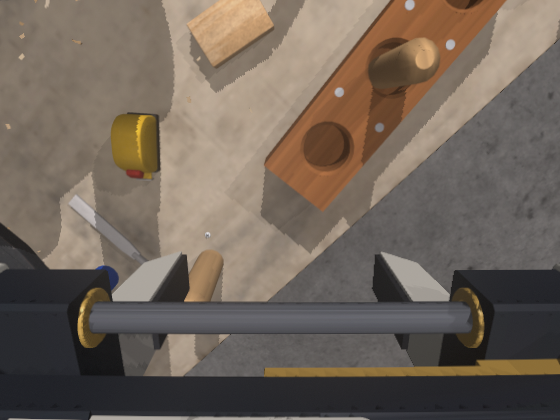

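The wrist view shows the −y bore at (326,147), the fixed dowel at (400,65) and chamfered dowel A at (205,280). Bores come out at (451,289) and (476,69), 221 mm apart, with the line turned about 6.5°, which agrees with the text. I'll fit dowel A from this cloud.

Run:
```python
from h import *
F=np.load('w2.npy').reshape(-1,3)
s=F[(np.hypot(F[:,0]-485,F[:,1]+159)<35)&(F[:,2]>15)&(F[:,2]<140)]
print(len(s),s[:,2].max())
from scipy.optimize import least_squares
b=s[s[:,2]<115]
for zz in (15,50,80): 
    t=b[(b[:,2]>zz)&(b[:,2]<zz+35)]
    if len(t)>20: print(zz,len(t),least_squares(lambda p:np.hypot(t[:,0]-p[0],t[:,1]-p[1])-19,[485,-159],loss='soft_l1').x)
t=s[s[:,2]>126]; print(len(t),t.mean(0) if len(t) else 0)
```

```text
1259 126.53332063583036
15 334 [ 484.68162202 -158.38324158]
50 397 [ 484.65310357 -158.45039979]
80 406 [ 484.67776232 -158.57707279]
2 [ 478.1814019  -148.14527548  126.40277687]
```

{"api": "step_arm", "payload": {
  "targets": [1,-0.69,-0.514,0.6,0,0,0,1,-0.69,-0.514,0.6,0,0,0]
}}

```text
time: 2.45
tool_pos: [472.1, -70.9, 270.1]
tcp_rot: [-3.142, -0.002, 2.361]
contact_force: [0.5, 0.4, 0.3]
grip_width: 91.8
finger_force: 0.0
```

{"api": "step_arm", "payload": {
  "targets": [1,-0.69,-0.514,0.9,0,0,0,1,-0.69,-0.514,0.9,0,0,0,1,-0.69,-0.514,0.9,0,0,0,1,-0.69,-0.514,0.9,0,0,0]
}}

```text
time: 2.95
tool_pos: [485.1, -155.4, 181.7]
tcp_rot: [3.141, -0.001, 2.358]
contact_force: [0.1, 0.6, 0.8]
grip_width: 92.1
finger_force: 0.0
```

{"api": "step_arm", "payload": {
  "targets": [1,-0.02,-0.025,0.3,0,0,0,1,-0.02,-0.025,0.6,0,0,0,1,-0.02,-0.025,0.81,0,0,0,1,-0.02,-0.025,0.81,0,0,0,0.2,-0.02,-0.025,0.81,0,0,0,0.2,-0.02,-0.025,0.81,0,0,0,0.2,-0.02,-0.025,0.81,0,0,0,0.2,-0.02,-0.025,0.81,0,0,0,0.2,-0.02,-0.025,0.81,0,0,0,0.2,-0.02,-0.025,0.81,0,0,0,0.2,-0.02,-0.025,0.81,0,0,0,0.2,-0.02,-0.025,0.81,0,0,0]
}}

```text
time: 4.45
tool_pos: [484.2, -160.7, 100.7]
tcp_rot: [-3.142, -0.0, 2.356]
contact_force: [0.3, -0.3, 0.3]
grip_width: 37.3
finger_force: 29.9
```

Gripped at 37 mm, 30 N. I'll lift it and carry it to the −y bore.

{"api": "step_arm", "payload": {
  "targets": [0.2,0,0,-0.5,0,0,0,0.2,0,0,-1,0,0,0,0.2,0,0,-1,0,0,0]
}}

```text
time: 4.82
tool_pos: [486.0, -161.5, 204.3]
tcp_rot: [3.139, 0.007, 2.356]
contact_force: [-0.3, 0.1, -0.8]
grip_width: 37.6
finger_force: 29.9
```

{"api": "step_arm", "payload": {
  "targets": [0.2,0.417,0.39,0,0,0,0,0.2,0.834,0.78,0,0,0,0,0.2,0.834,0.78,0,0,0,0]
}}

```text
time: 5.2
tool_pos: [479.1, -43.1, 199.5]
tcp_rot: [-3.141, -0.003, 2.361]
contact_force: [-1.2, -0.1, -0.9]
grip_width: 37.5
finger_force: 29.9
```

{"api": "step_arm", "payload": {
  "targets": [0.2,0.3,0.28,0,0,0,0,0.2,0.6,0.56,0,0,0,0,0.2,0.834,0.78,0,0,0,0,0.2,0.834,0.78,0,0,0,0,0.2,0.834,0.78,0,0,0,0]
}}

```text
time: 5.82
tool_pos: [476.6, 66.7, 200.1]
tcp_rot: [-3.141, -0.0, 2.356]
contact_force: [0.8, -0.2, -1.4]
grip_width: 37.8
finger_force: 29.9
```

Run:
```python
from h import *
o=bot.get_obs(); print(o['tool_pos'],o['grip_width'])
for n in ('top','scene','wrist'):
    im,P=cloud(n); np.save(n+'1.npy',P); cv2.imwrite(f'pics/{n}1.png',im)
```

```text
[476.55747751  66.69556796 200.05969316] 37.775730659047845
```

View pics/wrist1.png

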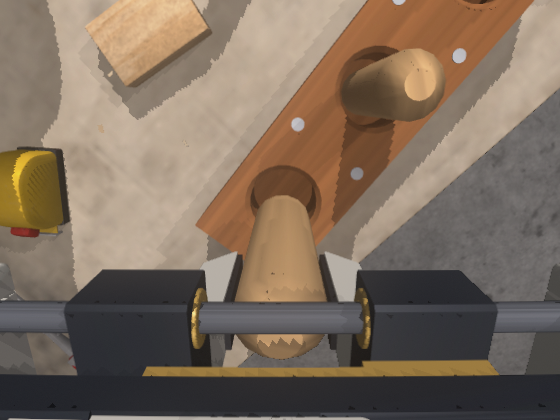

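The dowel hangs at (280,270) over the −y bore at (284,190) and looks upright. I'll check its axis against the bore before going down.

Run:
```python
from h import *
from scipy.optimize import least_squares
F=np.load('wrist1.npy').reshape(-1,3)
s=F[(np.hypot(F[:,0]-476,F[:,1]-68)<32)&(F[:,2]>85)&(F[:,2]<235)]; print(s[:,2].min())
for z in (98,115,135):
    t=s[(s[:,2]>z)&(s[:,2]<z+18)&(np.hypot(s[:,0]-476,s[:,1]-68)<24)]
    print(z,len(t),least_squares(lambda p:np.hypot(t[:,0]-p[0],t[:,1]-p[1])-19,[476,68],loss='soft_l1').x)
for x in holes(np.load('wrist1.npy')): print(x)
```

```text
98.79049772438151
98 313 [476.07543892  67.41662148]
115 409 [475.95293415  67.26698716]
135 546 [475.87438272  67.11475623]
```

{"api": "step_arm", "payload": {
  "targets": [0.2,0.01,0.01,0.3,0,0,0,0.2,0.01,0.01,0.6,0,0,0,0.2,0.01,0.01,0.72,0,0,0,0.2,0.01,0.01,0.83,0,0,0,0.2,0.01,0.01,0.83,0,0,0,0.2,0.01,0.01,0.83,0,0,0]
}}

```text
time: 6.72
tool_pos: [477.2, 69.0, 118.4]
tcp_rot: [3.141, 0.001, 2.356]
contact_force: [-0.3, 0.1, -1.8]
grip_width: 37.6
finger_force: 29.9
```

{"api": "step_arm", "payload": {
  "targets": [0.2,0,0,0.02,0,0,0,0.2,0,0,0.02,0,0,0,1,0,0,0.02,0,0,0,1,0,0,0.02,0,0,0,1,0,0,0.02,0,0,0,1,0,0,0.02,0,0,0,1,0,0,0.02,0,0,0,1,0,0,0.02,0,0,0]
}}

```text
time: 7.72
tool_pos: [476.6, 69.1, 115.7]
tcp_rot: [3.142, -0.0, 2.356]
contact_force: [0.7, -0.5, 0.3]
grip_width: 90.3
finger_force: 0.0
```

{"api": "step_arm", "payload": {
  "targets": [1,0,0,-0.3,0,0,0,1,0,0,-0.7,0,0,0,1,0,0,-1,0,0,0,1,0,0,-1,0,0,0]
}}

```text
time: 8.22
tool_pos: [477.8, 69.1, 217.8]
tcp_rot: [3.138, 0.004, 2.356]
contact_force: [-0.2, 1.0, -1.2]
grip_width: 91.7
finger_force: 0.0
```

Run:
```python
from h import *
from scipy.optimize import least_squares
print(bot.get_obs()['tool_pos'])
for n in ('wrist','scene'):
    im,P=cloud(n); F=P.reshape(-1,3); cv2.imwrite(f'pics/{n}2.png',im)
    s=F[(np.hypot(F[:,0]-476,F[:,1]-68)<26)&(F[:,2]>65)&(F[:,2]<160)]; print(n,len(s),s[:,2].max() if len(s) else 0)
    for z in (65,95):
        t=s[(s[:,2]>z)&(s[:,2]<z+30)]
        if len(t)>20: print(z,len(t),least_squares(lambda p:np.hypot(t[:,0]-p[0],t[:,1]-p[1])-19,[476,68],loss='soft_l1').x)
```

```text
[477.75816746  69.05901792 217.83277296]
wrist 3327 146.28935460349248
65 338 [476.09601114  70.11429069]
95 468 [476.08866646  70.06721527]
scene 272 147.61171050390533
65 82 [475.98871511  70.07597346]
95 91 [475.83281511  70.22551658]
```

Dowel A is fully down: top at 146 mm, upright, within 2 mm of the bore axis. On to dowel B.

{"api": "step_arm", "payload": {
  "targets": [1,-0.48,-0.4,-0.1,0,0,0,1,-0.96,-0.81,-0.1,0,0,0,1,-0.96,-0.81,-0.1,0,0,0]
}}

```text
time: 8.7
tool_pos: [486.8, -59.5, 224.2]
tcp_rot: [-3.14, -0.002, 2.351]
contact_force: [0.5, 0.4, 0.1]
grip_width: 91.8
finger_force: 0.0
```

{"api": "step_arm", "payload": {
  "targets": [1,-0.48,-0.4,-0.2,0,0,0,1,-0.96,-0.81,-0.3,0,0,0,1,-0.96,-0.81,-0.3,0,0,0]
}}

```text
time: 9.07
tool_pos: [497.8, -183.6, 254.8]
tcp_rot: [-3.141, -0.001, 2.352]
contact_force: [-0.9, 0.2, -0.5]
grip_width: 91.7
finger_force: 0.0
```

{"api": "step_arm", "payload": {
  "targets": [1,-0.48,-0.4,-0.1,0,0,0,1,-0.96,-0.81,-0.2,0,0,0,1,-0.96,-0.81,-0.2,0,0,0,1,-0.96,-0.81,-0.2,0,0,0]
}}

```text
time: 9.57
tool_pos: [508.3, -304.6, 274.2]
tcp_rot: [3.141, -0.003, 2.357]
contact_force: [-0.6, 0.8, -0.4]
grip_width: 91.7
finger_force: 0.0
```

Run:
```python
from h import *
from scipy.optimize import least_squares
print(bot.get_obs()['tool_pos'])
im,P=cloud('wrist'); F=P.reshape(-1,3); cv2.imwrite('pics/wrist3.png',im)
for x0,y0 in ((518,-431),(479,-307)):
    s=F[(np.hypot(F[:,0]-x0,F[:,1]-y0)<32)&(F[:,2]>15)&(F[:,2]<140)]; print(len(s),s[:,2].max() if len(s) else 0)
    for z in (20,60):
        t=s[(s[:,2]>z)&(s[:,2]<z+45)]
        if len(t)>20: print(z,len(t),least_squares(lambda p:np.hypot(t[:,0]-p[0],t[:,1]-p[1])-19,[x0,y0],loss='soft_l1').x)
```

```text
[ 508.31418466 -304.59095668  274.21825561]
1853 129.95431378445002
20 571 [ 518.43719606 -431.60184914]
60 731 [ 518.44682441 -431.70489783]
2228 131.82473383364615
20 145 [ 479.40943561 -307.47847673]
60 226 [ 478.67828555 -307.42830042]
```

View pics/wrist3.png

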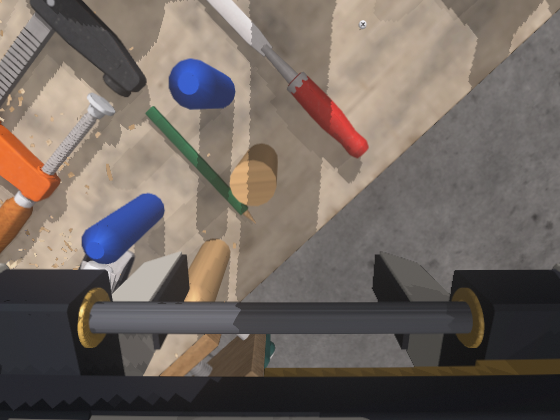

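Blue dowels at (200,85) and (125,228) are decoys. The square dowel is at (255,178) and chamfered dowel B is at (210,270), fitted at (518.4,-431.7).

{"api": "step_arm", "payload": {
  "targets": [1,-0.48,-0.41,0.3,0,0,0,1,-0.97,-0.83,0.7,0,0,0,1,-0.97,-0.83,0.85,0,0,0,1,-0.97,-0.83,0.85,0,0,0,1,-0.97,-0.83,0.85,0,0,0]
}}

```text
time: 10.25
tool_pos: [519.1, -431.9, 192.0]
tcp_rot: [3.141, 0.001, 2.358]
contact_force: [-0.5, -0.5, 0.8]
grip_width: 92.1
finger_force: 0.0
```

{"api": "step_arm", "payload": {
  "targets": [1,0,0,0.3,0,0,0,1,0,0,0.6,0,0,0,1,0,0,0.91,0,0,0,1,0,0,0.91,0,0,0,0.2,0,0,0.91,0,0,0,0.2,0,0,0.91,0,0,0,0.2,0,0,0.91,0,0,0,0.2,0,0,0.91,0,0,0,0.2,0,0,0.91,0,0,0,0.2,0,0,0.91,0,0,0,0.2,0,0,0.91,0,0,0,0.2,0,0,0.91,0,0,0]
}}

```text
time: 11.75
tool_pos: [518.2, -433.7, 99.6]
tcp_rot: [3.141, -0.0, 2.356]
contact_force: [0.4, 0.0, -0.4]
grip_width: 37.2
finger_force: 30.0
```

{"api": "step_arm", "payload": {
  "targets": [0.2,0,0,-0.4,0,0,0,0.2,0,0,-1,0,0,0,0.2,0,0,-1,0,0,0]
}}

```text
time: 12.12
tool_pos: [520.0, -435.5, 205.8]
tcp_rot: [-3.141, 0.011, 2.356]
contact_force: [0.3, -0.8, -0.0]
grip_width: 37.3
finger_force: 30.0
```

{"api": "step_arm", "payload": {
  "targets": [0.2,0,0,-0.5,0,0,0,0.2,0,0,-0.9,0,0,0,0.2,0,0,-0.9,0,0,0]
}}

```text
time: 12.5
tool_pos: [519.0, -434.5, 292.8]
tcp_rot: [-3.142, 0.006, 2.356]
contact_force: [0.3, 0.7, -1.8]
grip_width: 37.5
finger_force: 30.0
```

{"api": "step_arm", "payload": {
  "targets": [0.2,0.4,0.35,0,0,0,0,0.2,0.8,0.67,0,0,0,0,0.2,0.93,0.77,0,0,0,0,0.2,0.93,0.77,0,0,0,0]
}}

```text
time: 13.0
tool_pos: [506.8, -312.9, 288.9]
tcp_rot: [-3.141, -0.001, 2.357]
contact_force: [-0.2, 0.6, -0.9]
grip_width: 37.3
finger_force: 30.0
```

{"api": "step_arm", "payload": {
  "targets": [0.2,0.4,0.35,0,0,0,0,0.2,0.8,0.67,0,0,0,0,0.2,0.93,0.77,0,0,0,0,0.2,0.93,0.77,0,0,0,0]
}}

```text
time: 13.5
tool_pos: [496.0, -193.9, 289.5]
tcp_rot: [-3.141, 0.0, 2.357]
contact_force: [0.1, -0.8, -0.2]
grip_width: 37.7
finger_force: 30.0
```

{"api": "step_arm", "payload": {
  "targets": [0.2,0.4,0.35,0,0,0,0,0.2,0.8,0.67,0,0,0,0,0.2,0.93,0.77,0,0,0,0,0.2,0.93,0.77,0,0,0,0]
}}

```text
time: 14.0
tool_pos: [485.0, -73.9, 289.7]
tcp_rot: [-3.141, 0.001, 2.356]
contact_force: [0.4, 0.1, 0.1]
grip_width: 37.5
finger_force: 30.0
```

{"api": "step_arm", "payload": {
  "targets": [0.2,0.4,0.35,0,0,0,0,0.2,0.8,0.67,0,0,0,0,0.2,0.93,0.77,0,0,0,0,0.2,0.93,0.77,0,0,0,0]
}}

```text
time: 14.5
tool_pos: [473.7, 46.3, 289.6]
tcp_rot: [-3.141, 0.001, 2.356]
contact_force: [0.7, 0.1, -1.0]
grip_width: 37.1
finger_force: 30.0
```

{"api": "step_arm", "payload": {
  "targets": [0.2,0.4,0.35,0,0,0,0,0.2,0.8,0.67,0,0,0,0,0.2,0.936,0.774,0,0,0,0,0.2,0.936,0.774,0,0,0,0]
}}

```text
time: 15.0
tool_pos: [462.3, 167.2, 289.5]
tcp_rot: [-3.141, 0.001, 2.356]
contact_force: [-0.1, -0.1, -0.8]
grip_width: 37.0
finger_force: 30.0
```

{"api": "step_arm", "payload": {
  "targets": [0.2,0.4,0.35,0,0,0,0,0.2,0.8,0.67,0,0,0,0,0.2,0.936,0.774,0,0,0,0,0.2,0.936,0.774,0,0,0,0,0.2,0.936,0.774,0.4,0,0,0,0.2,0.936,0.774,0.85,0,0,0,0.2,0.936,0.774,0.85,0,0,0,0.2,0.936,0.774,0.85,0,0,0]
}}

```text
time: 16.0
tool_pos: [451.5, 288.1, 206.5]
tcp_rot: [3.14, 0.001, 2.355]
contact_force: [0.5, 0.4, 0.5]
grip_width: 37.3
finger_force: 30.0
```

Run:
```python
from h import *
from scipy.optimize import least_squares
print(bot.get_obs()['tool_pos'])
im,P=cloud('wrist'); F=P.reshape(-1,3); cv2.imwrite('pics/wrist4.png',im)
s=F[(np.hypot(F[:,0]-450.7,F[:,1]-288.6)<24)&(F[:,2]>85)&(F[:,2]<235)]; print(s[:,2].min())
for z in (103,120,140):
    t=s[(s[:,2]>z)&(s[:,2]<z+18)]
    print(z,len(t),least_squares(lambda p:np.hypot(t[:,0]-p[0],t[:,1]-p[1])-19,[450,288],loss='soft_l1').x)
```

```text
[451.51092904 288.14878138 206.45437073]
105.95514894250913
103 272 [450.57357676 288.6692595 ]
120 405 [450.50857832 288.65297459]
140 530 [450.51293343 288.57159255]
```

View pics/wrist4.png

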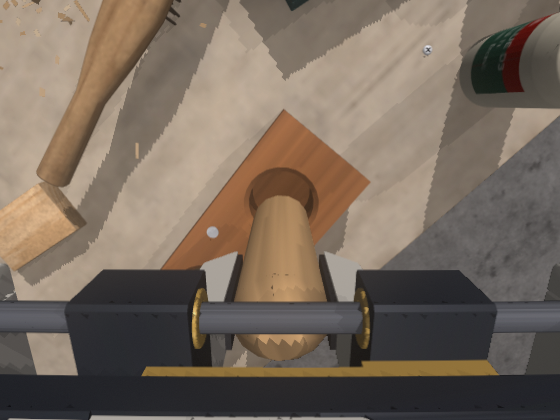

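Dowel B hangs at (280,270), centred over the +y bore at (283,195), fitted within 1 mm. I'll check the glue bottle's clearance at (525,65) from the gripper body before lowering.

Run:
```python
from h import *
for f in ('scene','top'):
    F=np.load(f+'.npy').reshape(-1,3); d=F-[451,288,0]
    tx=d[:,:2]@[-.707,.707]; ty=d[:,:2]@[.707,.707]
    m=(F[:,2]>100)&(F[:,2]<400)&(abs(tx)<70)&(ty>-20)&(ty<250)&(F[:,0]<620)
    h=m&(ty>40); print(f,h.sum(), ty[h].min() if h.any() else None, F[h,2].max() if h.any() else None)
    b=(F[:,2]>60)&(F[:,2]<250)&(F[:,1]>340)&(F[:,0]>430)&(F[:,0]<620)&(F[:,1]<460)
    print(b.sum(), np.round([tx[b].min(),tx[b].max(),ty[b].min(),ty[b].max(),F[b,2].max()]) if b.any() else 0)
```

```text
scene 0 None None
7 [12. 50. 28. 64. 63.]
top 0 None None
34 [14. 56. 28. 69. 66.]
```

Nothing tall is within reach of the gripper body, so I'll lower and release.

{"api": "step_arm", "payload": {
  "targets": [0.2,0,0,0.3,0,0,0,0.2,0,0,0.6,0,0,0,0.2,0,0,0.8,0,0,0,0.2,0,0,0.9,0,0,0,0.2,0,0,0.9,0,0,0,0.2,0,0,0.9,0,0,0]
}}

```text
time: 16.8
tool_pos: [450.9, 289.2, 115.9]
tcp_rot: [3.14, 0.001, 2.356]
contact_force: [-0.2, 0.4, -1.3]
grip_width: 37.0
finger_force: 30.0
```

{"api": "step_arm", "payload": {
  "targets": [1,0,0,0,0,0,0,1,0,0,0,0,0,0,1,0,0,0,0,0,0,1,0,0,0,0,0,0,1,0,0,0,0,0,0,1,0,0,0,0,0,0]
}}

```text
time: 17.55
tool_pos: [450.2, 289.0, 114.7]
tcp_rot: [3.142, -0.0, 2.356]
contact_force: [-0.4, 0.5, -0.5]
grip_width: 90.6
finger_force: 0.0
```

{"api": "step_arm", "payload": {
  "targets": [1,0,0,-0.3,0,0,0,1,0,0,-0.7,0,0,0,1,0,0,-1,0,0,0,1,0,0,-1,0,0,0,1,0,0,-1,0,0,0]
}}

```text
time: 18.18
tool_pos: [449.7, 288.7, 213.9]
tcp_rot: [-3.14, -0.001, 2.356]
contact_force: [-0.2, 0.0, -0.6]
grip_width: 91.9
finger_force: 0.0
```

Run:
```python
from h import *
from scipy.optimize import least_squares
o=bot.get_obs(); print(o['time'],o['tool_pos'],o['grip_width'])
for n in ('wrist','scene','top'):
    im,P=cloud(n); F=P.reshape(-1,3); cv2.imwrite(f'pics/{n}5.png',im)
    for x0,y0,zb in ((450.7,288.6,65),(475.9,68.6,65),(479,-307,30)):
        s=F[(np.hypot(F[:,0]-x0,F[:,1]-y0)<26)&(F[:,2]>zb)&(F[:,2]<160)]
        if len(s)<40: continue
        for z in (zb,95):
            t=s[(s[:,2]>z)&(s[:,2]<z+35)]
            if len(t)>20: print(n,z,len(t),s[:,2].max().round(),least_squares(lambda p:np.hypot(t[:,0]-p[0],t[:,1]-p[1])-19,[x0,y0],loss='soft_l1').x.round(1))
```

```text
18.175 [449.72553138 288.74139435 213.87692328] 91.8582282804413
wrist 65 425 146.0 [449.8 289.8]
wrist 95 595 146.0 [449.8 289.7]
wrist 65 187 85.0 [475.7  70. ]
scene 65 103 147.0 [449.4 289. ]
scene 95 110 147.0 [449.4 288.9]
scene 65 99 148.0 [475.6  70.3]
scene 95 106 148.0 [476.   70.2]
scene 30 101 134.0 [ 478.8 -306.8]
scene 95 151 134.0 [ 478.5 -306.8]
top 65 29 147.0 [450.7 290.5]
top 95 25 147.0 [450.1 291.3]
top 65 38 151.0 [477.5  71.3]
top 95 42 151.0 [477.5  71.5]
top 95 57 138.0 [ 481.8 -304.5]
```

View pics/scene5.png

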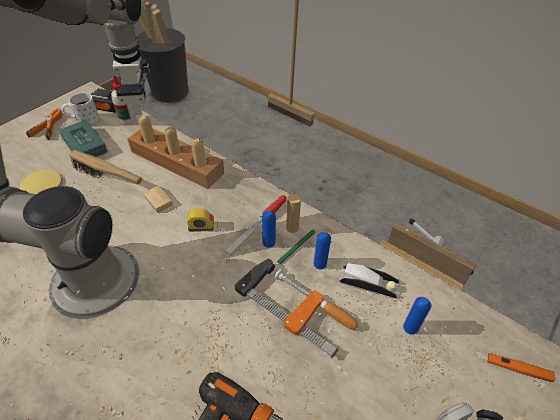

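The scene view shows three chamfered dowels upright in the rack at (146,128), (171,140) and (198,152). The square dowel is unmoved at (293,213), and the gripper is clear above the rack. Handing in.

```bash
python3 -c "
from plant import bot
print(bot.close_job())"
```

```text
the job is handed in; nothing more can be done
None
```

Both chamfered dowels stand upright and fully down in the two outer bores, within about 2 mm of the bore axes, the square-ended dowel has not moved, and the job was handed in at about 18 s of the 64 s; the hand-in returned no verdict.

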